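# Slide the blue glaze tile over the board's edge for pickup

## Robot

A 6-joint arm with a two-finger parallel gripper is mounted at the origin on the work surface. World frame = base frame: x ahead of the robot, y to its left, z up, the work surface at z = 0. Lengths are in m, angles in rad, forces in N, time in s.
With the tool pointing down it reaches from about 0.325 to 0.875 m from the base axis. Payload 4.4 kg.
Tool frame: the origin (TCP) lies at the very end of the fingers, on their centre line; the grasp point (between the pads) lies 19 mm behind it (bot.grasp_offset is the distance from the TCP to the grasp point, in m); z points along the fingers, y is the line along which they close (so a half turn about z gives the same grasp; the last joint's range is limited). The gripper opens to 85 mm and grips with 20 to 120 N. Pads are 22 mm wide; open, the fingers measure 114 mm over their backs; the gripper's body (76 mm by 85 mm) begins 54 mm behind the grasp point. The pads swing forward as they close: fully open they stand 13 mm farther back than shut.
Start: joints at [0.96, 0.207, 1.542, -0, 1.393, -0.15], TCP at [0.256, 0.515, 0.231] pointing down, gripper open.
Joint ranges: [-2.73, 2.73], [-0.86, 2.22], [0.23, 2.46], [-1.11, 4.25], [0.08, 2.63], [-2.82, 2.82]. Speed limits (rad/s): [2.79, 2.79, 3.14, 3.14, 3.14, 3.14].

## Interface

Orientations are given as [roll, pitch, yaw] about the fixed x, y, z axes, in that order (R = Rz(yaw) Ry(pitch) Rx(roll)).
In Python, from cell import bot, eyes gives the robot as it stands. The module is installed in compiled form; this text tells all that it offers.
- The arm moves only by the tool carry_out, never from a script. Its argument "plan" is a list of rows, each an object of numbers: "grip": the opening, from -1 (shut) to 1 (fully open); "dx", "dy", "dz": the shift along the tool's x, y, z in mm; "turn": the turn about the tool's z in rad. A call has 1 to 5 rows; each row shifts and turns the commanded pose from where the row before left it, along the tool's axes as they then stand; what a row does not reach is not made up. A row lasts 1/10 s, in which the tool goes at most 50 mm and 8.59 degrees, less where a joint would pass 70% of its speed; a pose out of reach is approached as far as the arm can. A call with a gripper value outside its range is refused whole. The fingers move at their own pace and stop on an object; the grip force is fixed at half the most. Time passes only in rows, so rows that do not move let the fingers close. It gives the time, the measured TCP pose, the force, the opening and the grip force at its end, in the units of the state.
- bot.read_state(): the state, without advancing time (a new reading comes with each control period).
- eyes.camera(name): name is "side" or "top" or "wrist"; returns the picture (480x640x3 uint8, blue, green, red); there is no depth.
- eyes.camera_info(name): a dict with "camera_matrix" (3x3 intrinsics, pixels), "R" (3x3) and "t" (3): a world point X has camera coordinates R X + t. Camera axes: x right, y down, z forward; pixel columns grow to the right and rows downward; lengths in m; the calibration is good to about 2 mm. A picture is of the moment at which its call begins: read the wrist's pose just before it. camera_info takes no time and is no camera call; for the wrist camera it gives the pose at the moment of the call.
- bot.finish_job(): hands the job in; it is judged then, once.
The state is a dict: "time": time; "q": joint angles; "qvel": joint speeds; "effort": joint torques, N m; "tool_pos": TCP position; "eef_rot": TCP orientation; "wrist_force": force on the tool from outside, world axes, zero at the start; "torque": the same for the moment, N m; "gripper_width": finger opening in m; "finger_force": force on a finger pad.
Only numpy, scipy, OpenCV 4.12 (cv2) and the standard library are available. Lean on these libraries where they do the work, as an engineer would, in place of code of your own. Each camera call takes 0.05 s, during which the arm holds its last target. There are 200 camera calls.

## Task

The blue tile lies flat on the raised ware board and is too wide to be gripped from above. Slide it across the board, without lifting it, to the edge marked with the red line until about a third of it sticks out over that edge, roughly square to it and lying flat, ready to be picked up. Leave the white tile where it is.

Things in the scene. Friction and masses are not known exactly. Their poses are not given: they have to be found in the camera images.
- board: Fixed plywood ware board on two battens, 260 (x) x 360 (y) mm, 18 mm thick, top face 50 mm above the bench. Origin at bench level under the board's centre; z up; its +x axis points, roughly away from the robot, to the edge with the 12 mm wide red line on top; its y axis runs along that edge.
- edge (a point): Middle of the board's red-lined edge, at the height of the top face; axes as the board's: x outward over the edge, y along it. The space beyond and below the edge is empty.
- blue_tile: Loose square ceramic tile, top glazed dark blue, 100 x 100 x 8 mm, about 0.16 kg, lying flat on the board. Origin at the centre of its underside, axes along its sides (at the start x points to the red-lined edge within 12 degrees). It slides with dry friction, stays where left and tips off if its centre passes the edge.
- white_tile: Loose square ceramic tile like the blue one, 100 x 100 x 8 mm, but with white glaze, lying beside it on the board, to the left or right, about 160 mm from centre to centre along the board's y. To be left alone. Origin at the centre of its underside.
There are look-alikes about, which are no part of the job. What is shaped like the blue_tile but green or turquoise is not meant.

How it is judged:
At the end, for the whole second after the job is handed in: The blue tile lies flat and still on the board, its middle 4 to 34 mm inside the red-lined edge (so 16 to 46 mm of its 100 mm sticks out), its sides within 20 degrees of square to the board; the white tile is within 15 mm of where it was (x of blue_tile in the frame of edge between -0.034 and -0.004 m and z of blue_tile in the frame of edge between -0.005 and 0.005 m and angle between blue_tile's own z axis and vertical below 0.06 rad and angle between the x axis of blue_tile and the x axis of board, either way round below 0.35 rad and linear speed of blue_tile below 0.01 m/s and distance of white_tile from where it was at the start of the episode below 0.015 m); the robot touches nothing.
It fails at once if the blue tile is lifted more than 15 mm off the board or tipped by more than 14 degrees (z of blue_tile in the frame of edge above 0.015 m or angle between blue_tile's own z axis and vertical above 0.25 rad).
It fails at once if the white tile is pushed more than 15 mm from its place (distance of white_tile from where it was at the start of the episode above 0.015 m).
It also fails if it takes over 32 s, if anything falls off the work surface, if the arm or the gripper's body presses on something with over 40 N, if the wrist force passes 120 N, or if a joint passes its speed limit or range.

## Working session

There is one attempt and no reset: what is moved stays moved. The work goes in short steps, Python scripts to look and compute and a tool call to move; the robot and the scene stay as the last step left them, time stands still between calls to the robot, and variables do not carry over. Pictures are saved under pics/ and viewed, at most 10 in all, crops included, and the job is handed in when it is done.

Besides the shell and the picture viewer there is one more tool, called as name([rows], argument=value, ...), one row to a line, values as JSON. carry_out: Moves the arm, as the interface text tells. Its arguments: {"type":"object","properties":{"plan":{"type":"array","items":{"type":"object","properties":{"grip":{"type":"number"},"dx":{"type":"number"},"dy":{"type":"number"},"dz":{"type":"number"},"turn":{"type":"number"}}}}},"required":["plan"]}

```bash
mkdir -p pics; python3 - <<'E'
from cell import bot, eyes
import cv2
for n in ("top","side"):
    cv2.imwrite(f"pics/{n}0.png",eyes.camera(n))
s=bot.read_state()
print(s["time"],s["tool_pos"],s["eef_rot"],s["gripper_width"])
E
```

```text
0.1 [0.25527454 0.51444676 0.23022635] [-3.13949980e+00 -3.39763474e-04  2.68082566e+00] 0.08536814832012113
```

View pics/top0.png

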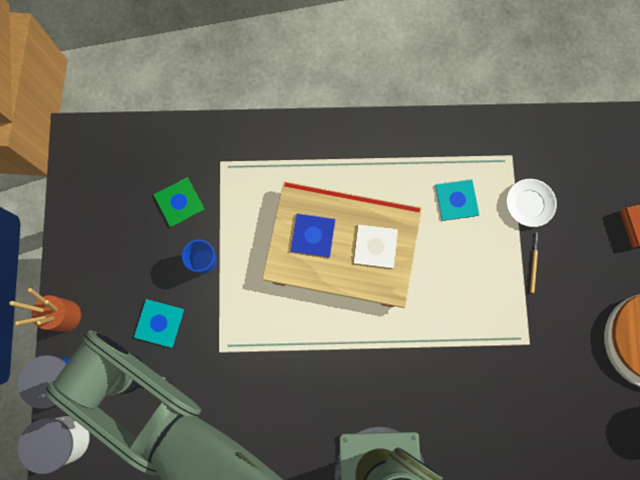

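View pics/side0.png

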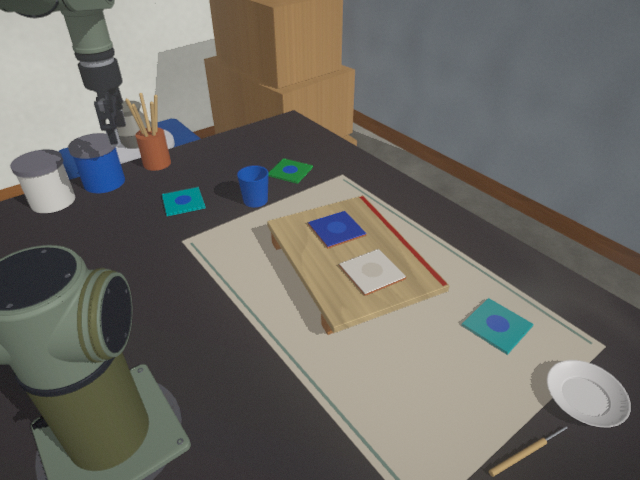

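The top view shows the blue tile at about (313,236), the white tile at (376,246) and the red edge running from (284,184) to (420,209). I'll enlarge this area to read the corners.

```bash
python3 - <<'E'
import cv2
im=cv2.imread("pics/top0.png")[170:320,255:435]
cv2.imwrite("pics/crop0.png",cv2.resize(im,None,fx=4,fy=4,interpolation=cv2.INTER_CUBIC)[:600,:720])
E
```

```text
(no output)
```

View pics/crop0.png

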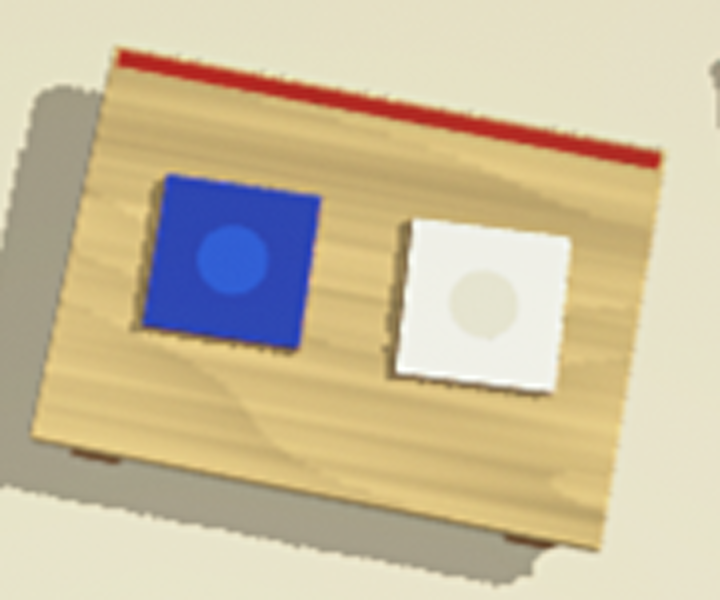

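```bash
cat > h.py <<'E'
import numpy as np, cv2
from cell import bot, eyes
def ray(name,px,z):
    c=eyes.camera_info(name); K=np.array(c["camera_matrix"]);R=np.array(c["R"]);t=np.array(c["t"]).ravel()
    px=np.atleast_2d(np.array(px,float)); d=(R.T@np.linalg.inv(K)@np.c_[px,np.ones(len(px))].T).T
    o=-R.T@t
    return o+d*((z-o[2])/d[:,2])[:,None]
crop=lambda p:(np.array(p,float)+.5)/4-.5+[255,170]
E
python3 - <<'E'
from h import *
B=ray("top",crop([(166,174),(321,197),(298,350),(142,327)]),.058)[:,:2]
W=ray("top",crop([(412,219),(571,237),(553,393),(395,374)]),.058)[:,:2]
P=ray("top",crop([(118,48),(663,151),(600,550),(32,437)]),.05)[:,:2]
for n,Q in zip("BWP",(B,W,P)):
    print(n,Q.round(4).tolist(),Q.mean(0).round(4),[round(np.linalg.norm(Q[i]-Q[i-1]),4) for i in range(4)])
    for a,b in((3,0),(2,1)): d=Q[b]-Q[a]; print(" x-ang",np.degrees(np.arctan2(d[1],d[0])).round(1))
    d=Q[0]-Q[1]; print(" edge-normal",np.degrees(np.arctan2(-d[0],d[1])).round(1))
s=bot.read_state();print(s["time"],s["tool_pos"],s["eef_rot"],s["q"],s["wrist_force"])
E
```

```text
B [[0.6386, 0.1877], [0.6215, 0.0905], [0.524, 0.1079], [0.5408, 0.2045]] [0.5812 0.1477] [np.float64(0.0993), np.float64(0.0987), np.float64(0.099), np.float64(0.0981)]
 x-ang -9.7
 x-ang -10.1
 edge-normal -10.0
W [[0.606, 0.0338], [0.5921, -0.0656], [0.4933, -0.0494], [0.5075, 0.0482]] [ 0.5497 -0.0083] [np.float64(0.0995), np.float64(0.1004), np.float64(0.1002), np.float64(0.0985)]
 x-ang -8.3
 x-ang -9.4
 edge-normal -8.0
P [[0.7246, 0.217], [0.6486, -0.1284], [0.3961, -0.0745], [0.4745, 0.2741]] [0.561  0.0721] [np.float64(0.2565), np.float64(0.3536), np.float64(0.2581), np.float64(0.3574)]
 x-ang -12.9
 x-ang -12.0
 edge-normal -12.4
0.1 [0.25527454 0.51444676 0.23022635] [-3.13949980e+00 -3.39763474e-04  2.68082566e+00] [ 9.59506478e-01  2.07347537e-01  1.54282860e+00  2.24387985e-05
  1.39353665e+00 -1.50527192e-01] [-1.43271454  0.35778553 -0.09087762]
```

carry_out([
  {"grip": -1,"turn": -0.145},
  {"grip": -1,"turn": -0.145},
  {"grip": -1,"dx": -30,"dy": -31},
  {"grip": -1,"dx": -30,"dy": -31},
  {"grip": -1,"dx": -30,"dy": -31},
])

```text
invalid input at $.plan[0]: expected keys grip, dx, dy, dz, turn
```

carry_out([
  {"grip": -1,"dx": -30,"dy": -31},
  {"grip": -1,"dx": -30,"dy": -31},
  {"grip": -1,"dx": -30,"dy": -31},
  {"grip": -1,"dx": -30,"dy": -31},
  {"grip": -1,"dx": -30,"dy": -31},
])

```text
invalid input at $.plan[0]: expected keys grip, dx, dy, dz, turn
```

carry_out([
  {"grip": -1,"dx": -28,"dy": -29},
  {"grip": -1,"dx": -28,"dy": -29},
  {"grip": -1},
  {"grip": -1},
  {"grip": -1},
])

```text
invalid input at $.plan[0]: expected keys grip, dx, dy, dz, turn
```

All five keys are needed in every row.

carry_out([
  {"grip": -1,"dx": 0,"dy": 0,"dz": 0,"turn": -0.145},
  {"grip": -1,"dx": 0,"dy": 0,"dz": 0,"turn": -0.145},
  {"grip": -1,"dx": -30,"dy": -31,"dz": 0,"turn": 0},
  {"grip": -1,"dx": -30,"dy": -31,"dz": 0,"turn": 0},
  {"grip": -1,"dx": -30,"dy": -31,"dz": 0,"turn": 0},
])

```text
time: 0.6
tool_pos: [0.3286, 0.4068, 0.2306]
eef_rot: [-3.141, -0.001, 2.972]
wrist_force: [0.4, 0.1, 0.6]
gripper_width: 0.0121
finger_force: 0.0
```

carry_out([
  {"grip": -1,"dx": -30,"dy": -31,"dz": 0,"turn": 0},
  {"grip": -1,"dx": -30,"dy": -31,"dz": 0,"turn": 0},
  {"grip": -1,"dx": -30,"dy": -31,"dz": 0,"turn": 0},
  {"grip": -1,"dx": -30,"dy": -31,"dz": 0,"turn": 0},
  {"grip": -1,"dx": -30,"dy": -31,"dz": 0,"turn": 0},
])

```text
time: 1.1
tool_pos: [0.4504, 0.2282, 0.2309]
eef_rot: [-3.141, -0.001, 2.971]
wrist_force: [-0.7, 0.6, 0.1]
gripper_width: -0.0005
finger_force: 0.0
```

carry_out([
  {"grip": -1,"dx": -28,"dy": -29,"dz": 0,"turn": 0},
  {"grip": -1,"dx": -28,"dy": -29,"dz": 0,"turn": 0},
  {"grip": -1,"dx": 0,"dy": 0,"dz": 0,"turn": 0},
  {"grip": -1,"dx": 0,"dy": 0,"dz": 0,"turn": 0},
  {"grip": -1,"dx": 0,"dy": 0,"dz": 0,"turn": 0},
])

```text
time: 1.6
tool_pos: [0.4945, 0.1638, 0.2308]
eef_rot: [3.142, -0.001, 2.971]
wrist_force: [0.4, 0.4, 0.9]
gripper_width: -0.0001
finger_force: 0.0
```

carry_out([
  {"grip": -1,"dx": 0,"dy": 0,"dz": 40,"turn": 0},
  {"grip": -1,"dx": 0,"dy": 0,"dz": 40,"turn": 0},
  {"grip": -1,"dx": 0,"dy": 0,"dz": 40,"turn": 0},
  {"grip": -1,"dx": 0,"dy": 0,"dz": 35,"turn": 0},
  {"grip": -1,"dx": 0,"dy": 0,"dz": 0,"turn": 0},
])

```text
time: 2.1
tool_pos: [0.4892, 0.1637, 0.071]
eef_rot: [-3.138, -0.012, 2.973]
wrist_force: [-0.7, 0.5, -0.8]
gripper_width: 0.0003
finger_force: 0.0
```

```bash
python3 - <<'E'
from h import *
im=eyes.camera("side")[170:320,230:430]
cv2.imwrite("pics/s1.png",cv2.resize(im,None,fx=4,fy=4,interpolation=cv2.INTER_CUBIC))
print(bot.read_state()["tool_pos"])
E
```

```text
[0.492002   0.16402991 0.07398007]
```

View pics/s1.png

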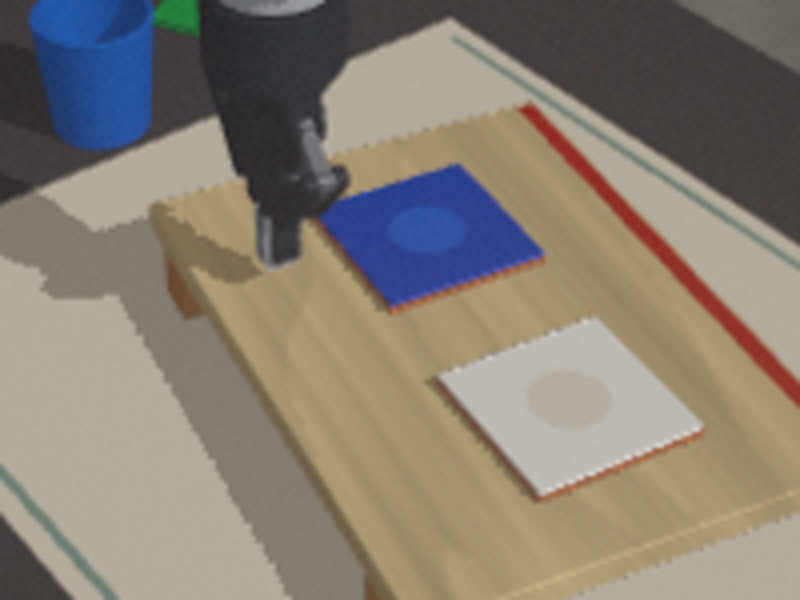

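The shut fingertips are behind the blue tile, at about (280,262) in the crop, and clear of it and the board. Next I go down gently.

carry_out([
  {"grip": -1,"dx": 0,"dy": 0,"dz": 10,"turn": 0},
  {"grip": -1,"dx": 0,"dy": 0,"dz": 6,"turn": 0},
  {"grip": -1,"dx": 0,"dy": 0,"dz": 0,"turn": 0},
  {"grip": -1,"dx": 0,"dy": 0,"dz": 0,"turn": 0},
  {"grip": -1,"dx": 0,"dy": 0,"dz": 0,"turn": 0},
])

```text
time: 2.65
tool_pos: [0.4961, 0.1632, 0.0612]
eef_rot: [3.141, 0.002, 2.971]
wrist_force: [-0.6, 0.6, 0.3]
gripper_width: -0.0003
finger_force: 0.0
```

carry_out([
  {"grip": -1,"dx": 0,"dy": 0,"dz": 3,"turn": 0},
  {"grip": -1,"dx": 0,"dy": 0,"dz": 3,"turn": 0},
  {"grip": -1,"dx": 0,"dy": 0,"dz": 0,"turn": 0},
  {"grip": -1,"dx": 0,"dy": 0,"dz": 0,"turn": 0},
  {"grip": -1,"dx": 0,"dy": 0,"dz": 0,"turn": 0},
])

```text
time: 3.15
tool_pos: [0.4954, 0.1631, 0.0542]
eef_rot: [-3.142, -0.0, 2.971]
wrist_force: [0.7, -0.2, -0.9]
gripper_width: -0.0001
finger_force: 0.0
```

carry_out([
  {"grip": -1,"dx": -7,"dy": 0,"dz": 1,"turn": 0},
  {"grip": -1,"dx": -7,"dy": 0,"dz": 0,"turn": 0},
  {"grip": -1,"dx": -6,"dy": 0,"dz": 0,"turn": 0},
  {"grip": -1,"dx": -6,"dy": 0,"dz": 0,"turn": 0},
  {"grip": -1,"dx": -6,"dy": 0,"dz": 0,"turn": 0},
])

```text
time: 3.65
tool_pos: [0.5265, 0.1577, 0.0532]
eef_rot: [-3.141, -0.002, 2.971]
wrist_force: [-3.3, 1.1, 2.8]
gripper_width: -0.0001
finger_force: 1.8
```

carry_out([
  {"grip": -1,"dx": -6,"dy": 0,"dz": 0,"turn": 0},
  {"grip": -1,"dx": -6,"dy": 0,"dz": 0,"turn": 0},
  {"grip": -1,"dx": -6,"dy": 0,"dz": 0,"turn": 0},
  {"grip": -1,"dx": -6,"dy": 0,"dz": 0,"turn": 0},
  {"grip": -1,"dx": -6,"dy": 0,"dz": 0,"turn": 0},
])

```text
time: 4.15
tool_pos: [0.557, 0.1525, 0.0532]
eef_rot: [-3.142, 0.0, 2.971]
wrist_force: [-2.1, 1.3, 1.1]
gripper_width: -0.0001
finger_force: 1.0
```

Contact is made with light forces, and the push is running. I continue with another 30 mm and then look.

carry_out([
  {"grip": -1,"dx": -6,"dy": 0,"dz": 0,"turn": 0},
  {"grip": -1,"dx": -6,"dy": 0,"dz": 0,"turn": 0},
  {"grip": -1,"dx": -6,"dy": 0,"dz": 0,"turn": 0},
  {"grip": -1,"dx": -6,"dy": 0,"dz": 0,"turn": 0},
  {"grip": -1,"dx": -6,"dy": 0,"dz": 0,"turn": 0},
])

```text
time: 4.65
tool_pos: [0.5866, 0.1474, 0.0532]
eef_rot: [-3.142, 0.0, 2.971]
wrist_force: [-1.8, -0.5, -0.4]
gripper_width: -0.0002
finger_force: 0.8
```

```bash
python3 - <<'E'
from h import *
im=eyes.camera("top")[170:320,255:435]
cv2.imwrite("pics/t2.png",cv2.resize(im,None,fx=4,fy=4,interpolation=cv2.INTER_CUBIC))
print(bot.read_state()["tool_pos"])
E
```

```text
[0.58789769 0.14715414 0.05351108]
```

View pics/t2.png

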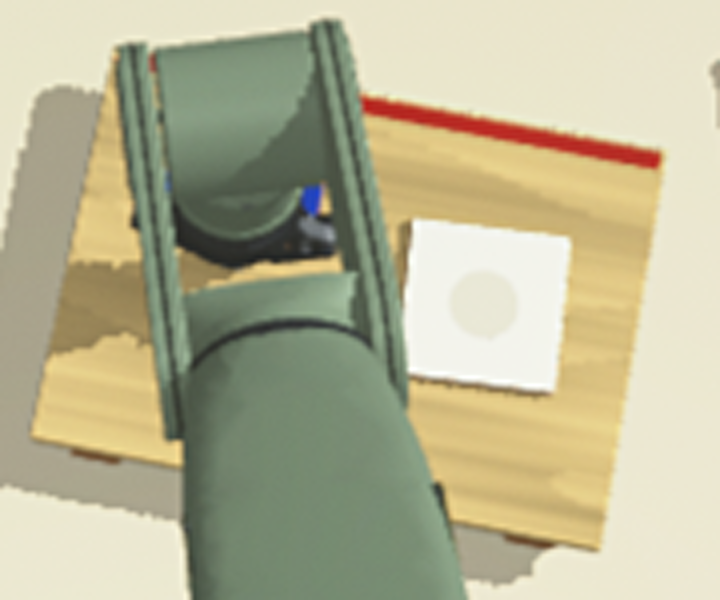

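The arm hides the blue tile in the top view; the white tile is unmoved. I use the side view instead.

```bash
python3 - <<'E'
from h import *
im=eyes.camera("side")[170:320,250:450]
cv2.imwrite("pics/s2.png",cv2.resize(im,None,fx=4,fy=4,interpolation=cv2.INTER_CUBIC))
print(bot.read_state()["tool_pos"])
E
```

```text
[0.58758966 0.14725575 0.05353044]
```

View pics/s2.png

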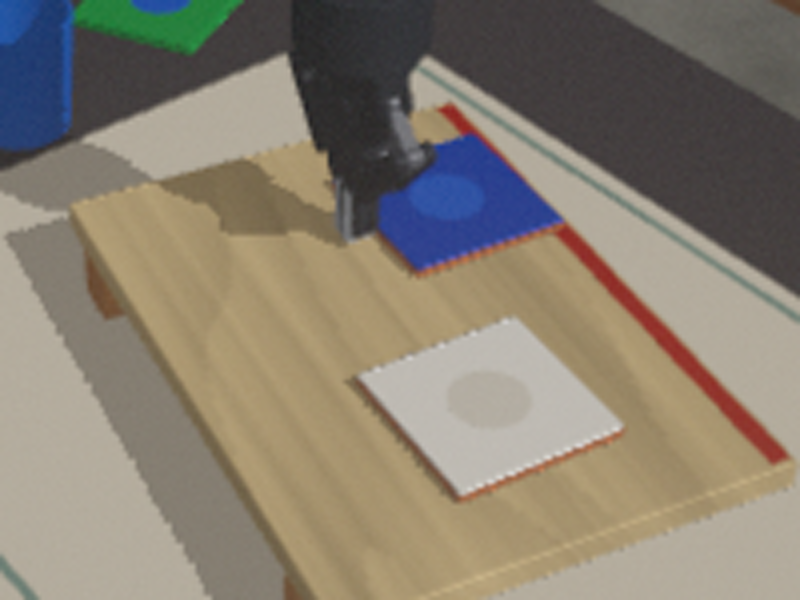

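In the side crop, three top corners of the blue tile show: (473,134), (565,222) and (417,269). The outer red edge runs from (452,103) to (793,460).

```bash
python3 - <<'E'
from h import *
c=lambda p:(np.array(p,float)+.5)/4-.5+[250,170]
B=ray("side",c([(473,134),(565,222),(417,269)]),.058)[:,:2]
E=ray("side",c([(452,103),(793,460)]),.05)[:,:2]
C=(B[0]+B[2])/2; d=B[1]-B[2]
print(B.round(4).tolist(),E.round(4).tolist(),"C",C,"ang",np.degrees(np.arctan2(d[1],d[0])))
e=E[0]-E[1]; n=np.array([e[1],-e[0]])/np.linalg.norm(e)
a=np.radians(-12.4);u=np.array([np.cos(a),np.sin(a)])
print("normal ang",np.degrees(np.arctan2(n[1],n[0])),"x side",(C-E[0])@n,"x top-edge",(C-[.688,.0442])@u)
E
```

```text
[[0.7026, 0.1783], [0.685, 0.0795], [0.5894, 0.0986]] [[0.7233, 0.2205], [0.6456, -0.126]] C [0.64603343 0.13841104] ang -11.30414332896143
normal ang -12.642152445369566 x side -0.057419152448824784 x top-edge -0.06121802846169856
```

carry_out([
  {"grip": -1,"dx": -6,"dy": 0,"dz": 0,"turn": 0},
  {"grip": -1,"dx": -6,"dy": 0,"dz": 0,"turn": 0},
  {"grip": -1,"dx": -6,"dy": 0,"dz": 0,"turn": 0},
  {"grip": -1,"dx": -6,"dy": 0,"dz": 0,"turn": 0},
  {"grip": -1,"dx": -6,"dy": 0,"dz": 0,"turn": 0},
])

```text
time: 5.25
tool_pos: [0.6161, 0.1423, 0.0533]
eef_rot: [-3.142, -0.0, 2.971]
wrist_force: [-2.9, 0.6, 0.1]
gripper_width: 0.0
finger_force: 1.1
```

carry_out([
  {"grip": -1,"dx": -4,"dy": 0,"dz": 0,"turn": 0},
  {"grip": -1,"dx": -4,"dy": 0,"dz": 0,"turn": 0},
  {"grip": -1,"dx": 0,"dy": 0,"dz": 0,"turn": 0},
  {"grip": -1,"dx": 0,"dy": 0,"dz": 0,"turn": 0},
  {"grip": -1,"dx": 0,"dy": 0,"dz": 0,"turn": 0},
])

```text
time: 5.75
tool_pos: [0.6238, 0.141, 0.0534]
eef_rot: [3.141, 0.001, 2.971]
wrist_force: [-0.1, 0.3, 0.1]
gripper_width: 0.0
finger_force: 0.0
```

carry_out([
  {"grip": -1,"dx": 15,"dy": 0,"dz": 0,"turn": 0},
  {"grip": -1,"dx": 25,"dy": 0,"dz": 0,"turn": 0},
  {"grip": -1,"dx": 20,"dy": 0,"dz": -30,"turn": 0},
  {"grip": -1,"dx": 20,"dy": 0,"dz": -40,"turn": 0},
  {"grip": -1,"dx": 20,"dy": 0,"dz": -40,"turn": 0},
])

```text
time: 6.25
tool_pos: [0.5236, 0.158, 0.1638]
eef_rot: [-3.141, -0.001, 2.971]
wrist_force: [0.7, -0.2, 0.7]
gripper_width: -0.0001
finger_force: 0.0
```

carry_out([
  {"grip": -1,"dx": 20,"dy": 40,"dz": -10,"turn": 0},
  {"grip": -1,"dx": 20,"dy": 45,"dz": 0,"turn": 0},
  {"grip": -1,"dx": 20,"dy": 45,"dz": 0,"turn": 0},
  {"grip": -1,"dx": 0,"dy": 45,"dz": 0,"turn": 0},
  {"grip": -1,"dx": 0,"dy": 0,"dz": 0,"turn": 0},
])

```text
time: 6.75
tool_pos: [0.4954, 0.3458, 0.1737]
eef_rot: [3.138, 0.002, 2.977]
wrist_force: [-0.2, 0.0, 0.3]
gripper_width: -0.0001
finger_force: 0.0
```

```bash
python3 - <<'E'
from h import *
im=eyes.camera("top")[170:320,255:435]
cv2.imwrite("pics/t3.png",cv2.resize(im,None,fx=4,fy=4,interpolation=cv2.INTER_CUBIC))
print(bot.read_state()["tool_pos"])
E
```

```text
[0.49530722 0.34314233 0.17338224]
```

View pics/t3.png

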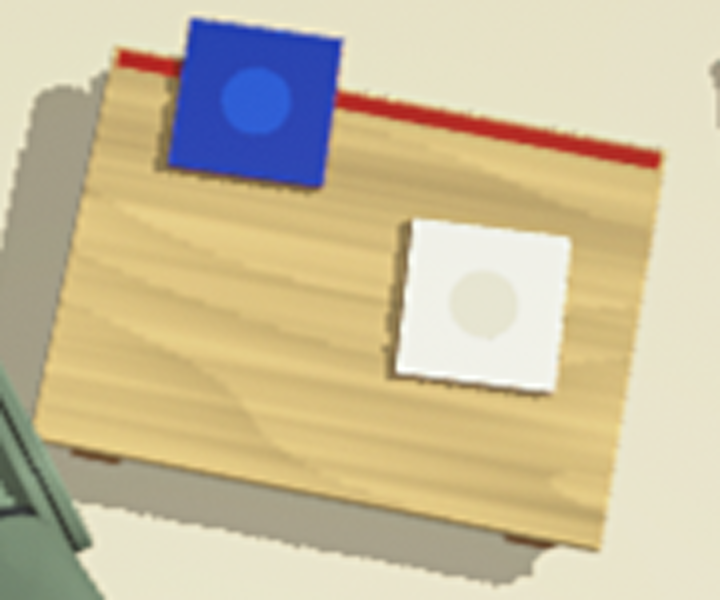

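The blue tile sticks out over the red edge and is nearly square to it. Its corners are at (191,18), (343,38), (323,188) and (168,166), and the white tile is unmoved.

```bash
python3 - <<'E'
from h import *
C=ray("top",crop([(191,18),(343,38),(323,188),(168,166)]),.058)[:,:2].mean(0)
E=ray("top",crop([(118,48),(663,151)]),.05)[:,:2]
e=E[0]-E[1]; n=np.array([e[1],-e[0]])/np.linalg.norm(e)
x=(C-E[0])@n; print(C,x)
if -.029<x<-.009: print(bot.finish_job())
E
```

```text
[0.68439551 0.1296027 ] -0.02046512769235253
the job is handed in; nothing more can be done
None
```

I slid the blue tile to the red-lined edge and handed the job in: by the last top-camera picture its centre is about 20 mm inside the edge (about 30 mm overhanging), it lies flat and nearly square to the edge, and the white tile has not visibly moved.

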